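Dock the test coupling and set the valve two turns open

ROBOT

A 6-joint arm with a two-finger parallel gripper is mounted at the origin on a cart in front of the work surface, level with it; the furniture and walls round the work are solid. World frame = base frame: x ahead of the robot, y to its left, z up, the work surface at z = 0. Lengths are in mm, angles in rad, forces in N, time in s.
With the tool pointing down it reaches from about 275 to 1000 mm from the base axis. Payload 8.4 kg.
Tool frame: the origin (TCP) lies at the very end of the fingers, on their centre line; the grasp point (between the pads) lies 19 mm behind it (r.pinch_z is the distance from the TCP to the grasp point, in mm); z points along the fingers, y is the direction in which the jaws open and shut (so a half turn about z gives the same grasp; the last joint's range is limited). The gripper opens to 85 mm and grips with 20 to 120 N. Pads are 22 mm wide; open, the fingers measure 114 mm over their backs; the gripper's body (76 mm by 85 mm) begins 54 mm behind the grasp point. The pads swing forward as they close: fully open they stand 13 mm farther back than shut.
Start: joints at [1.287, 0.353, 1.633, -0, 1.155, -0.002], TCP at [173.802, 600.351, 231.281] pointing down, gripper open.
Joint ranges: [-2.63, 2.63], [-0.92, 2.1], [0.06, 2.66], [-1.3, 4.44], [0, 2.69], [-3.02, 3.02]. Speed limits (rad/s): [2.22, 2.22, 2.79, 3.14, 3.14, 3.14].

INTERFACE

Orientations are given as [roll, pitch, yaw] about the fixed x, y, z axes, in that order (R = Rz(yaw) Ry(pitch) Rx(roll)).
In Python, from rig import r, optics gives the robot as it stands.
- The arm moves only by the shell command python3 -m creep 'ROWS' [FORCE]. ROWS is JSON, a list of rows, each an object with "dp": the shift along the tool's x, y, z in mm, a list of three; "angular": the turn, a rotation vector about the tool's x, y, z in rad, a list of three; "fingers": the finger opening in mm, from 0 to 85.4. In form: [{"dp": [dx, dy, dz], "angular": [wx, wy, wz], "fingers": fingers}, ...]. A call has 1 to 5 rows; each row is the pose to reach, as a shift and turn from the pose commanded when the call began, along the tool's axes at that moment; what a row does not reach only later rows make up. A row lasts 1/12 s, in which the tool goes at most 41.7 mm and 7.16 degrees, less where a joint would pass 70% of its speed; a pose out of reach is approached as far as the arm can. A call with a gripper value outside its range is refused whole. The fingers move at their own pace and stop on an object; FORCE is the grip in N (left out, the last holds). Time passes only in rows, so rows that repeat a pose let the fingers close. It gives the time, the measured TCP pose, the force and the opening at its end, in the units of the state.
- r.sense(): the state, without advancing time (a new reading comes with each control period).
- optics.grab_frame(name): name is "scene" or "side" or "wrist"; returns the picture (384x512x3 uint8, blue, green, red); there is no depth.
- optics.camera_params(name): a dict with "fx", "fy", "cx", "cy" (pixels), "eye" and "rotation" of the camera in the world; the wrist camera has in their place "T_tool_cam" (4x4, takes a point from camera to tool coordinates, whose origin is the TCP and whose axes are the flange's). Camera axes: x right, y up, looking along -z (the intrinsics and any distortion apply to the point x, -y, -z); pixel columns grow to the right and rows downward; lengths in mm; the calibration is good to about 2 mm. A picture is of the moment at which its call begins: read the wrist's pose just before it. camera_params takes no time and is no camera call.
- r.sign_off(): hands the job in, once; it reports no verdict.
The state is a dict: "clock": time; "qpos": joint angles; "qvel": joint speeds; "joint_efforts": joint torques, N m; "eef_pos": TCP position; "tcp_rot": TCP orientation; "contact_force": force on the tool from outside, world axes, zero at the start; "wrist_torque": the same for the moment, N m; "opening": opening from 0.0 (shut) to 1.0 (fully open).
Only numpy, scipy, OpenCV 4.12 (cv2) and the standard library are available. Lean on these libraries where they do the work, as an engineer would, in place of code of your own. Each camera call takes 0.05 s, during which the arm holds its last target.

TASK

On the valve test rig, first slide the coupling carriage along its guide rods until it is fully home against the valve's inlet flange, and leave it there. Then take the black handle on the blue handwheel, close the valve clockwise (seen from above) to its stop, pause there a moment, and back it off anticlockwise exactly two full turns. Finish with the gripper still holding the handle there, do not let go; leave the loose things around the rig undisturbed.

Things in the scene. Friction and masses are not known exactly. Their poses are not given: they have to be found in the camera images.
- rig: fixed valve test rig on a dark steel plate 130 x 430 mm, 12 mm thick, with a brass valve and two guide rods. Origin: on the handwheel's axis, at the table top. Its z is up; its y axis runs along the guide rods, from the coupling carriage towards the valve; the plate reaches from y = -330 to +100 mm.
- carriage (a joint): distance (m) of the aluminium coupling carriage from home: 0 = its seal rests on the valve's inlet flange, a hard stop; up to 0.12 drawn away along the rig's -y. It starts 0.06 to 0.11 away. Sliding friction about 4 N plus 15 N per m/s; it stays where it is left.
- carriage_grip (a point): point on the yellow upright grip bar of the carriage. The bar is 14 mm thick along the rig's y, 30 mm wide along the rig's x, and stands from 78 to 144 mm above the table, above a barrel whose top is at 84 mm; this point is on its centre line, 125 mm above the table. When home it lies 155 mm from the wheel's axis.
- wheel_axis (a point): point on the vertical axis of the blue handwheel, 155 mm above the table; fixed to the rig. The wheel's rim (pitch radius 55 mm, bar 13 mm thick, its top 126.5 mm above the table) has three spokes; the hub is no higher than 132 mm.
- wheel (a joint): angle of the handwheel (rad): 0 = valve closed, a hard stop; grows as it is opened, anticlockwise seen from above; two turns open = 12.57; open end stop at 19.5. It starts 1.6 to 5.2 open. The wheel does not rise as it turns. Friction about 0.12 N m; it stays where it is left.
- handle: black upright round handle on the wheel's rim, 24 mm in diameter, 50 mm tall, standing from 130 to 180 mm above the table, its axis vertical and 55 mm from the wheel's axis. It spins freely on its own pin, so a gripper holding it can go round in a circle without turning. Origin: centre of its underside. With the valve closed it lies on the rig's -x side of the wheel's axis.
- handle_grip (a point): point on the handle's axis, 160 mm above the table (30 mm above its underside): where to grip it.
- tumbler: loose clear tumbler, 80 mm across, 91 mm tall, standing behind the rig; leave alone. Origin: centre of its underside.
- grease_tin: loose grease tin with a red lid, 69 mm across, 60 mm tall, to the right of the rig; leave alone. Origin: centre of its underside.
- tape_measure: loose yellow and black tape measure, 54 x 80 x 68 mm, to the left of the rig; leave alone. Origin: centre of its underside.
- adjustable_wrench: loose adjustable wrench, 245 x 98 x 13 mm, lying behind the rig; leave alone. Origin: centre of its underside.

How it is judged:
By the outcome, as a careful person would: the job done as asked, in the order asked, and still so for the second after the job is handed in, while the arm keeps its last pose, push and grip.
It also fails if it takes over 67 s, if anything falls off the work surface, if the arm or the gripper's body presses on something with over 40 N, if the wrist force passes 120 N, or if a joint passes its speed limit or range.

## Working session

There is one attempt and no reset: what is moved stays moved. The work goes in short steps, Python scripts to look and compute and a shell command to move; the robot and the scene stay as the last step left them, time stands still between calls to the robot, and variables do not carry over. Pictures are saved under pics/ and viewed, and the job is handed in when it is done.

```bash
ls; mkdir -p pics; python3 - <<'E'
from rig import r, optics
import cv2
print(r.sense())
for n in("scene","side","wrist"):
    cv2.imwrite(f"pics/{n}0.png",optics.grab_frame(n)); print(n,optics.camera_params(n))
E
```

```text
pics
{'clock': 0.0, 'qpos': array([ 1.28660155e+00,  3.53637166e-01,  1.63414141e+00, -1.29809631e-05,
        1.15520011e+00, -2.38500993e-03]), 'qvel': array([ 3.32111821e-05, -1.10028113e-03, -6.87156569e-04,  1.55085593e-04,
        7.54871002e-04,  1.19774376e-03]), 'joint_efforts': array([ 3.60817205e-03, -6.05235171e+01, -3.42084646e+01,  3.07670416e-04,
        9.00334097e-03,  7.82598732e-06]), 'eef_pos': array([173.66940831, 599.88692298, 230.56543015]), 'tcp_rot': array([-3.14020660e+00,  8.56296412e-06,  2.85978814e+00]), 'contact_force': array([-0.38392526, -0.28415202,  0.73016271]), 'wrist_torque': array([-0.02820711,  0.03434271,  0.02865476]), 'opening': 1.0010221858833561}
scene {'fx': 425.28831383631587, 'fy': 425.28831383631587, 'cx': 252.37650228635192, 'cy': 190.60938426174036, 'eye': array([  39.1664996 , -901.86214068,  926.89677199]), 'rotation': array([ 0.90507208, -0.01650522, -0.51342441])}
side {'fx': 393.2482260360383, 'fy': 393.2482260360383, 'cx': 251.18417727382771, 'cy': 192.82993536073883, 'eye': array([ -106.32665995, -1293.2946541 ,   691.50850655]), 'rotation': array([ 1.19236912, -0.01664803, -0.48762032])}
wrist {'fx': 267.2799854492047, 'fy': 267.2799854492047, 'cx': 256.14209111821407, 'cy': 189.02161839434558, 'T_tool_cam': array([[ 6.55087668e-04,  9.56096308e-01,  2.93051909e-01,
         7.45017936e+01],
       [ 9.99999777e-01, -5.88529786e-04, -3.15290104e-04,
        -1.34789635e+00],
       [-1.28977926e-04,  2.93052050e-01, -9.56096480e-01,
        -1.41930829e+02],
       [ 0.00000000e+00,  0.00000000e+00,  0.00000000e+00,
         1.00000000e+00]])}
```

View pics/scene0.png

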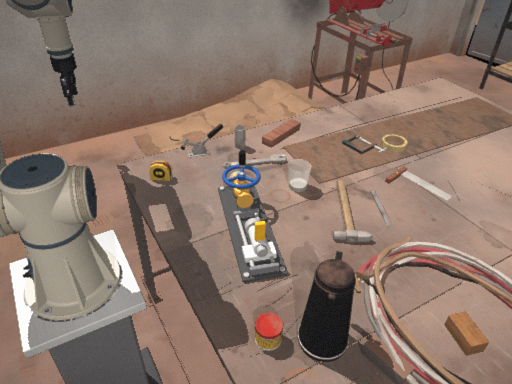

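View pics/side0.png

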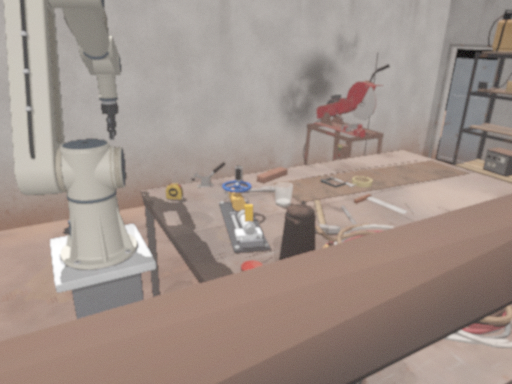

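View pics/wrist0.png

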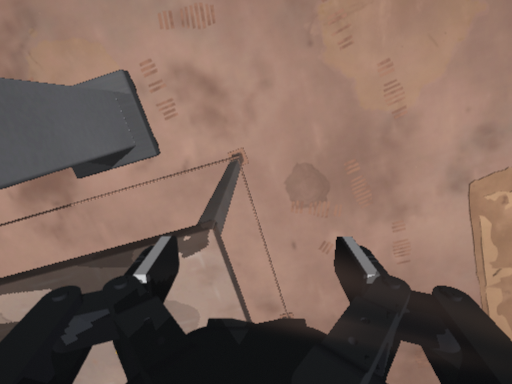

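```bash
cat > h.py <<'E'
import numpy as np, cv2
from scipy.spatial.transform import Rotation as Ro
from rig import r, optics
def cam(n, s=None):
    p=optics.camera_params(n)
    if n=="wrist":
        s=s or r.sense(); T=np.eye(4); T[:3,:3]=Ro.from_euler('xyz',s['tcp_rot']).as_matrix(); T[:3,3]=s['eef_pos']
        M=T@p['T_tool_cam']; return p,M[:3,:3],M[:3,3]
    return p,Ro.from_euler('xyz',p['rotation']).as_matrix(),np.array(p['eye'])
def ray(c,uv):
    p,R,e=c; d=R@np.array([(uv[0]-p['cx'])/p['fx'],-(uv[1]-p['cy'])/p['fy'],-1]); return e,d/np.linalg.norm(d)
def onz(c,uv,z):
    e,d=ray(c,uv); return e+d*(z-e[2])/d[2]
def proj(c,X):
    p,R,e=c; q=R.T@(np.asarray(X,float)-e); return np.array([p['cx']+p['fx']*q[0]/-q[2], p['cy']+p['fy']*q[1]/q[2]])
def tri(obs):
    A=np.zeros((3,3));b=np.zeros(3)
    for c,uv in obs:
        e,d=ray(c,uv);P=np.eye(3)-np.outer(d,d);A+=P;b+=P@e
    return np.linalg.solve(A,b)
E
python3 - <<'E'
from h import *
for n in("scene","side"):
    im=cv2.imread(f"pics/{n}0.png"); c=cam(n)
    hsv=cv2.cvtColor(im,cv2.COLOR_BGR2HSV)
    b=cv2.inRange(hsv,(105,120,50),(130,255,255)); b[:120]=0;b[230:]=0; b[:,:200]=0;b[:,300:]=0
    cs,_=cv2.findContours(b,cv2.RETR_EXTERNAL,cv2.CHAIN_APPROX_NONE); k=max(cs,key=len)
    el=cv2.fitEllipse(k); print(n,cv2.boundingRect(k),el, onz(c,el[0],120))
    y=cv2.inRange(hsv,(18,140,100),(32,255,255)); m,l,st,ce=cv2.connectedComponentsWithStats(y)
    for i in range(1,m):
        if st[i][4]>25: print(st[i],ce[i], onz(c,ce[i],115))
    x0=190;y0=130
    cv2.imwrite(f"pics/{n}_z.png",cv2.resize(im[y0:y0+150,x0:x0+200],None,fx=4,fy=4,interpolation=cv2.INTER_CUBIC))
E
```

```text
scene (223, 165, 37, 23) ((240.86624145507812, 176.2197265625), (21.93010902404785, 33.654048919677734), 90.1240463256836) [559.65664067  69.29285589 120.        ]
[150 164  20  17 202] [159.95049505 171.94554455] [341.8536306  220.13430682 115.        ]
[233 189  21  19 214] [243.35046729 197.58878505] [517.8186167  -24.64481494 115.        ]
[255 221  11  20 196] [259.80612245 230.14285714] [ 489.86877093 -171.6720761   115.        ]
[255 333  26  16 185] [267.24324324 342.21081081] [ 330.0763363  -477.63297317  115.        ]Traceback (most recent call last):
  File "<stdin>", line 7, in <module>
cv2.error: OpenCV(4.12.0) /io/opencv/modules/imgproc/src/shapedescr.cpp:361: error: (-201:Incorrect size of input array) There should be at least 5 points to fit the ellipse in function 'fitEllipseNoDirect'
```

View pics/scene_z.png

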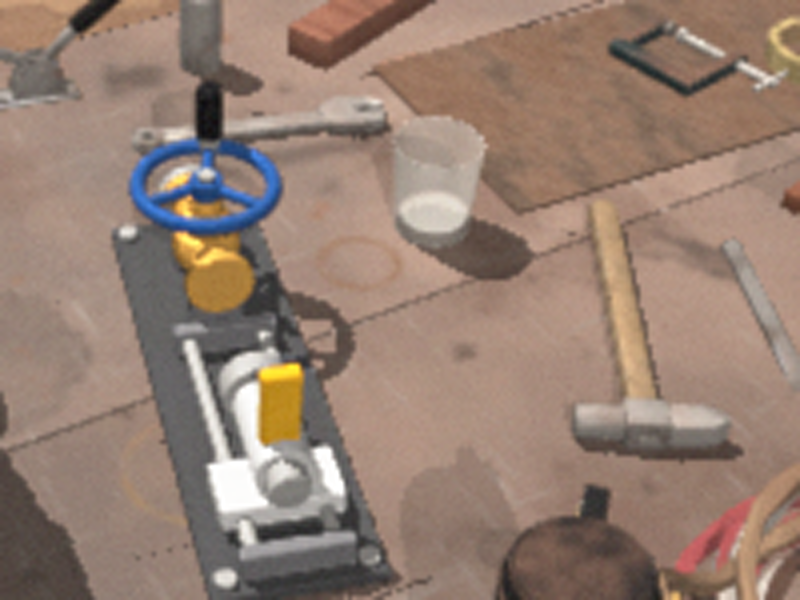

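```bash
python3 - <<'E'
from h import *
c=cam("scene")
f=lambda x,y:(190+x/4,130+y/4)
W=onz(c,f(206.5,186),120);print("wheel",W)
print("handle top",onz(c,f(208,86),180),"bot",onz(c,f(209,140),130))
print("griptop",onz(c,f(281,369),144))
print("can base",onz(c,f(203,72),0))
g=np.array([489.87,-171.67])
s=cam("side")
im=cv2.imread("pics/side0.png");cv2.imwrite("pics/side_z.png",cv2.resize(im[150:270,190:340],None,fx=5,fy=5,interpolation=cv2.INTER_CUBIC))
E
```

```text
wheel [561.08279002  66.80729889 120.        ]
handle top [587.76612542 113.97498851 180.        ] bot [586.66236846 110.04497474 130.        ]
griptop [ 490.50014214 -171.41796825  144.        ]
can base [727.81798956 383.98793512   0.        ]
```

```bash
python3 -m creep '[{"dp":[-516,-645,0],"angular":[0,0,0],"fingers":85},{"dp":[-516,-645,0],"angular":[0,0,0],"fingers":85},{"dp":[-516,-645,0],"angular":[0,0,0],"fingers":85},{"dp":[-516,-645,0],"angular":[0,0,0],"fingers":85},{"dp":[-516,-645,0],"angular":[0,0,0],"fingers":85}]'
```

```text
clock: 0.57
eef_pos: [253.7, 406.0, 231.0]
tcp_rot: [-3.141, 0.0, 2.86]
contact_force: [0.5, 0.6, 0.2]
opening: 0.995
```

View pics/side_z.png

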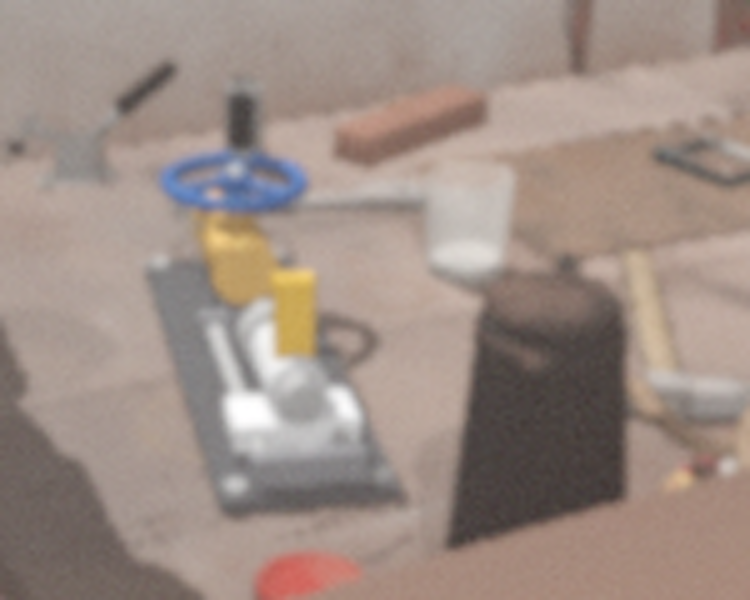

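```bash
python3 - <<'E'
from h import *
c=cam("scene")
print("flask base front",onz(c,(325,357),0),onz(c,(300,335),0),onz(c,(348,350),0))
print("tin",onz(c,(268,330),60))
print("side-tri flask top", tri([(c,(337,270)),(cam("side"),(190+555/5,150+290/5))]))
E
python3 -m creep '[{"dp":[-394,-493,0],"angular":[0,0,0],"fingers":85},{"dp":[-394,-493,0],"angular":[0,0,0],"fingers":85},{"dp":[-394,-493,0],"angular":[0,0,0],"fingers":85},{"dp":[-394,-493,0],"angular":[0,0,0],"fingers":85},{"dp":[-394,-493,0],"angular":[0,0,0],"fingers":85}]'
```

```text
flask base front [ 470.89615936 -516.7680128     0.        ] [ 452.41995061 -439.55858847    0.        ] [ 530.42768613 -528.85799257    0.        ]
tin [ 367.65842186 -422.56205932   60.        ]
side-tri flask top [ 496.4416029  -472.65708302  247.9626863 ]
clock: 0.98
eef_pos: [333.4, 213.5, 231.4]
tcp_rot: [3.141, 0.0, 2.86]
contact_force: [1.3, -0.1, -1.0]
opening: 0.994
```

```bash
python3 -m creep '[{"dp":[-258,-326,0],"angular":[0,0,0],"fingers":85},{"dp":[-258,-326,0],"angular":[0,0,0],"fingers":85},{"dp":[-258,-326,0],"angular":[0,0,0],"fingers":85},{"dp":[-258,-326,0],"angular":[0,0,0],"fingers":85},{"dp":[-258,-326,0],"angular":[0,0,0],"fingers":85}]'
python3 - <<'E'
from h import *
s=r.sense(); im=optics.grab_frame("wrist"); cv2.imwrite("pics/w1.png",im); np.save("w1.npy",np.r_[s['eef_pos'],s['tcp_rot']]); print(s['eef_pos'],s['tcp_rot'],s['qpos'])
E
```

```text
clock: 1.4
eef_pos: [412.2, 20.4, 231.5]
tcp_rot: [3.141, 0.001, 2.86]
contact_force: [1.0, 0.6, -0.0]
opening: 0.993
[412.21861739  20.39325227 231.48297444] [3.14132173e+00 5.78853616e-04 2.85971563e+00] [ 4.57388913e-02  1.13514147e-02  2.05836551e+00  8.00311482e-05
  1.07124049e+00 -1.24321881e+00]
```

View pics/w1.png

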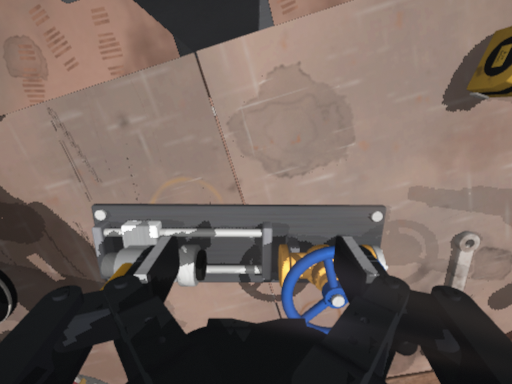

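```bash
python3 - <<'E'
from h import *
a=np.load("w1.npy"); c=cam("wrist",dict(eef_pos=a[:3],tcp_rot=a[3:]))
p,q=onz(c,(94,205.5),12),onz(c,(385.5,206),12); d=q-p; print(p,q,np.linalg.norm(d), np.degrees(np.arctan2(d[0],d[1])))
u=d[:2]/np.linalg.norm(d[:2]); x=np.array([u[1],-u[0]])
# left edge x=-65, y from -330 to 100
print("wheel axis from plate", (p[:2]+330*u+65*x),(q[:2]-100*u+65*x))
print("hub",onz(c,(338,300),132)); print(u,"toolx",c[1])
E
```

```text
[ 405.85034111 -222.25379697   12.        ] [523.30416412 181.33236994  12.        ] 420.32986411395007 16.226337217227094
wheel axis from plate [560.47381185  76.43765302] [557.77166164  67.15272371]
hub [556.8397323   69.59713545 132.        ]
[0.2794325  0.96016534] toolx [[ 2.77529816e-01 -9.18342102e-01 -2.82178994e-01]
 [ 9.60716941e-01  2.65411403e-01  8.11156411e-02]
 [ 4.01614387e-04 -2.93606149e-01  9.55926393e-01]]
```

```bash
python3 -m creep '[{"dp":[-128,-163,0],"angular":[0,0,0],"fingers":85},{"dp":[-128,-163,0],"angular":[0,0,0],"fingers":85},{"dp":[-128,-163,0],"angular":[0,0,0],"fingers":85},{"dp":[-128,-163,0],"angular":[0,0,0],"fingers":85},{"dp":[-128,-163,0],"angular":[0,0,0],"fingers":85}]'
python3 -m creep '[{"dp":[0,0,0],"angular":[0,0,0],"fingers":85}]'
python3 - <<'E'
from h import *
s=r.sense(); im=optics.grab_frame("wrist"); cv2.imwrite("pics/w2.png",im); np.save("w2.npy",np.r_[s['eef_pos'],s['tcp_rot']]); print(s['eef_pos'],s['tcp_rot'],s['qpos'])
E
```

```text
clock: 1.87
eef_pos: [489.9, -171.8, 231.2]
tcp_rot: [3.142, -0.0, 2.859]
contact_force: [0.8, 1.6, 0.3]
opening: 0.996
clock: 1.95
eef_pos: [492.1, -175.4, 231.4]
tcp_rot: [-3.14, 0.003, 2.857]
contact_force: [-0.2, 0.2, -0.4]
opening: 0.996
[ 492.14739992 -175.40208104  231.37952203] [-3.13964615e+00  2.97181354e-03  2.85668807e+00] [-0.34407805  0.19175539  1.85288842 -0.00198934  1.09386792 -1.62905641]
```

View pics/w2.png

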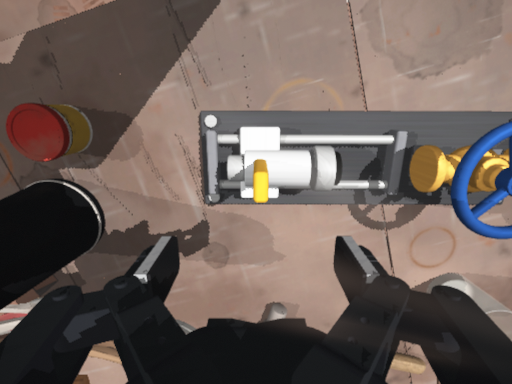

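```bash
python3 - <<'E'
from h import *
a=np.load("w2.npy"); c=cam("wrist",dict(eef_pos=a[:3],tcp_rot=a[3:]))
im=cv2.imread("pics/w2.png"); hsv=cv2.cvtColor(im,cv2.COLOR_BGR2HSV)
y=cv2.inRange(hsv,(18,140,60),(32,255,255))[130:230,230:300]; ys,xs=np.nonzero(y); print(xs.min()+230,xs.max()+231,ys.min()+130,ys.max()+131)
cv2.imwrite("pics/w2z.png",cv2.resize(im[140:220,220:320],None,fx=7,fy=7,interpolation=cv2.INTER_NEAREST))
e=[490,-171.5]
for z in(78,144): print(z,[proj(c,np.r_[e,z]+np.array([sx*.96*15+sy*.279*7,-sx*.279*15+sy*.96*7,0])).round() for sx in(-1,1) for sy in(-1,1)])
E
```

```text
253 268 160 203
78 [array([254., 159.]), array([267., 159.]), array([254., 185.]), array([266., 185.])]
144 [array([253., 174.]), array([269., 174.]), array([254., 206.]), array([269., 206.])]
```

View pics/w2z.png

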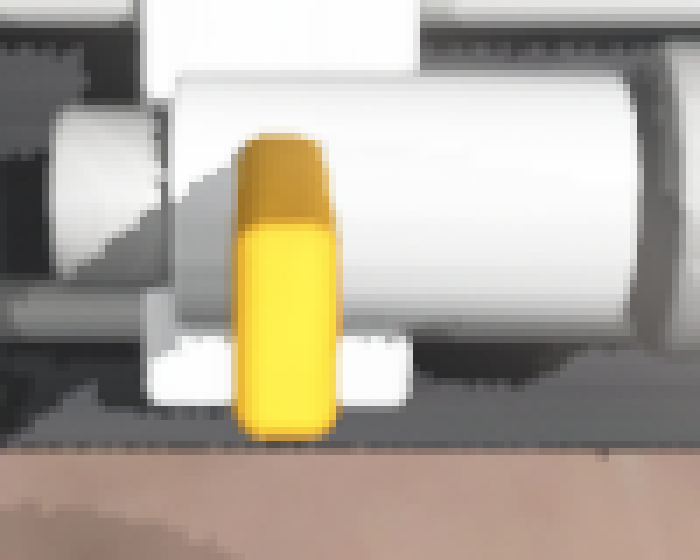

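```bash
python3 -m creep '[{"dp":[0,0,40],"angular":[0,0,0],"fingers":85},{"dp":[0,0,60],"angular":[0,0,0],"fingers":85},{"dp":[0,0,60],"angular":[0,0,0],"fingers":85},{"dp":[0,0,60],"angular":[0,0,0],"fingers":85}]'
python3 - <<'E'
from h import *
s=r.sense(); R=Ro.from_euler('xyz',s['tcp_rot']).as_matrix(); print(s['eef_pos'],s['tcp_rot'],R.T@(np.array([488.3,-171,106])-s['eef_pos']))
E
```

```text
clock: 2.33
eef_pos: [488.7, -168.7, 170.7]
tcp_rot: [3.141, -0.003, 2.86]
contact_force: [0.4, -0.5, 0.0]
opening: 0.996
[ 488.66413334 -168.65843171  170.71746151] [ 3.14129184e+00 -2.87786974e-03  2.86033302e+00] [-0.48636138 -2.37009861 64.71561978]
```

```bash
python3 -m creep '[{"dp":[0,-1,25],"angular":[0,0,0],"fingers":85},{"dp":[0,-1,45],"angular":[0,0,0],"fingers":85},{"dp":[0,-1,65],"angular":[0,0,0],"fingers":85},{"dp":[0,-1,65],"angular":[0,0,0],"fingers":85},{"dp":[0,-1,65],"angular":[0,0,0],"fingers":85}]'
python3 - <<'E'
from h import *
s=r.sense(); R=Ro.from_euler('xyz',s['tcp_rot']).as_matrix(); print(s['eef_pos'],s['tcp_rot'],R.T@(np.array([488.3,-171,106])-s['eef_pos']))
im=optics.grab_frame("wrist"); cv2.imwrite("pics/w3.png",im)
E
```

```text
clock: 2.75
eef_pos: [489.7, -170.3, 107.3]
tcp_rot: [3.142, -0.0, 2.86]
contact_force: [-0.3, 0.1, -0.8]
opening: 0.991
[ 489.70853545 -170.29123535  107.28584866] [ 3.14158506e+00 -8.40610513e-06  2.86038969e+00] [ 1.15651022 -1.07182064  1.28585024]
```

View pics/w3.png

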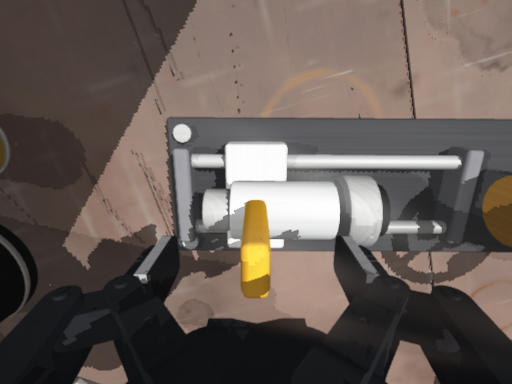

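```bash
python3 -m creep '[{"dp":[0,0,0],"angular":[0,0,0],"fingers":8},{"dp":[0,0,0],"angular":[0,0,0],"fingers":8},{"dp":[0,0,0],"angular":[0,0,0],"fingers":8},{"dp":[0,0,0],"angular":[0,0,0],"fingers":8},{"dp":[0,0,0],"angular":[0,0,0],"fingers":8}]' 50
python3 -m creep '[{"dp":[0,0,0],"angular":[0,0,0],"fingers":8},{"dp":[0,0,0],"angular":[0,0,0],"fingers":8}]' 50
```

```text
clock: 3.22
eef_pos: [489.5, -170.7, 106.7]
tcp_rot: [-3.142, 0.001, 2.86]
contact_force: [0.4, 0.2, -0.5]
opening: 0.296
clock: 3.38
eef_pos: [489.4, -170.7, 106.6]
tcp_rot: [3.142, 0.0, 2.859]
contact_force: [-1.4, 1.2, 4.0]
opening: 0.155
```

```bash
python3 -m creep '[{"dp":[0,5,0],"angular":[0,0,0],"fingers":8},{"dp":[0,17,0],"angular":[0,0,0],"fingers":8},{"dp":[0,32,0],"angular":[0,0,0],"fingers":8},{"dp":[0,47,0],"angular":[0,0,0],"fingers":8},{"dp":[0,60,0],"angular":[0,0,0],"fingers":8}]'
python3 -m creep '[{"dp":[0,8,0],"angular":[0,0,0],"fingers":8},{"dp":[0,14,0],"angular":[0,0,0],"fingers":8},{"dp":[0,19,0],"angular":[0,0,0],"fingers":8},{"dp":[0,22,0],"angular":[0,0,0],"fingers":8},{"dp":[0,25,0],"angular":[0,0,0],"fingers":8}]'
```

```text
clock: 3.8
eef_pos: [506.5, -113.0, 106.6]
tcp_rot: [-3.141, 0.001, 2.86]
contact_force: [-0.9, -6.1, 3.8]
opening: 0.158
clock: 4.22
eef_pos: [513.6, -89.1, 106.6]
tcp_rot: [-3.141, 0.001, 2.86]
contact_force: [-0.8, -4.6, 4.7]
opening: 0.157
```

```bash
python3 -m creep '[{"dp":[0,2,0],"angular":[0,0,0],"fingers":8},{"dp":[0,4,0],"angular":[0,0,0],"fingers":8},{"dp":[0,6,0],"angular":[0,0,0],"fingers":8},{"dp":[0,7,0],"angular":[0,0,0],"fingers":8},{"dp":[0,7,0],"angular":[0,0,0],"fingers":8}]'
python3 -m creep '[{"dp":[0,1,0],"angular":[0,0,0],"fingers":8},{"dp":[0,2,0],"angular":[0,0,0],"fingers":8},{"dp":[0,3,0],"angular":[0,0,0],"fingers":8},{"dp":[0,3,0],"angular":[0,0,0],"fingers":8}]'
```

```text
clock: 4.63
eef_pos: [515.5, -82.4, 106.6]
tcp_rot: [3.142, 0.001, 2.86]
contact_force: [-0.0, -3.2, 5.2]
opening: 0.157
clock: 4.97
eef_pos: [516.3, -79.6, 106.6]
tcp_rot: [-3.142, 0.001, 2.86]
contact_force: [0.3, -2.8, 5.2]
opening: 0.156
```

```bash
python3 -m creep '[{"dp":[0,1,0],"angular":[0,0,0],"fingers":8},{"dp":[0,2,0],"angular":[0,0,0],"fingers":8},{"dp":[0,2,0],"angular":[0,0,0],"fingers":8}]'
python3 -m creep '[{"dp":[0,1,0],"angular":[0,0,0],"fingers":8},{"dp":[0,2,0],"angular":[0,0,0],"fingers":8},{"dp":[0,2,0],"angular":[0,0,0],"fingers":8}]'
```

```text
clock: 5.22
eef_pos: [516.7, -78.4, 106.6]
tcp_rot: [-3.14, 0.001, 2.86]
contact_force: [-0.9, -8.5, 5.7]
opening: 0.153
clock: 5.47
eef_pos: [516.7, -78.3, 106.6]
tcp_rot: [-3.137, 0.001, 2.861]
contact_force: [-3.6, -22.2, 6.9]
opening: 0.156
```

```bash
python3 -m creep '[{"dp":[0,-1,0],"angular":[0,0,0],"fingers":8},{"dp":[0,-1,0],"angular":[0,0,0],"fingers":60},{"dp":[0,-1,0],"angular":[0,0,0],"fingers":60},{"dp":[0,-1,0],"angular":[0,0,0],"fingers":60},{"dp":[0,-1,0],"angular":[0,0,0],"fingers":60}]'
python3 -m creep '[{"dp":[0,0,0],"angular":[0,0,0],"fingers":70},{"dp":[0,0,0],"angular":[0,0,0],"fingers":70}]'
python3 - <<'E'
from h import *
cv2.imwrite("pics/w4.png",optics.grab_frame("wrist"))
E
```

```text
clock: 5.88
eef_pos: [516.4, -76.1, 106.0]
tcp_rot: [3.141, -0.001, 2.86]
contact_force: [-0.3, 0.1, 0.4]
opening: 0.695
clock: 6.05
eef_pos: [516.6, -76.2, 106.2]
tcp_rot: [3.142, -0.0, 2.86]
contact_force: [-0.6, -0.3, 0.5]
opening: 0.819
```

View pics/w4.png

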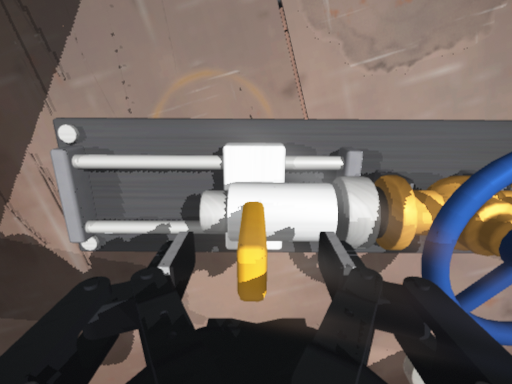

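```bash
python3 -m creep '[{"dp":[0,0,-20],"angular":[0,0,0],"fingers":75},{"dp":[0,0,-55],"angular":[0,0,0],"fingers":85},{"dp":[0,0,-95],"angular":[0,0,0],"fingers":85},{"dp":[0,20,-125],"angular":[0,0,0],"fingers":85},{"dp":[-4,50,-130],"angular":[0,0,0],"fingers":85}]'
python3 -m creep '[{"dp":[-11,150,0],"angular":[0,0,0],"fingers":85},{"dp":[-11,150,0],"angular":[0,0,0],"fingers":85},{"dp":[-11,150,0],"angular":[0,0,0],"fingers":85},{"dp":[-11,150,0],"angular":[0,0,0],"fingers":85},{"dp":[-11,150,0],"angular":[0,0,0],"fingers":85}]'
python3 -m creep '[{"dp":[0,0,0],"angular":[0,0,0],"fingers":85},{"dp":[0,0,0],"angular":[0,0,0],"fingers":85}]'
python3 - <<'E'
from h import *
s=r.sense(); im=optics.grab_frame("wrist"); cv2.imwrite("pics/w5.png",im); np.save("w5.npy",np.r_[s['eef_pos'],s['tcp_rot']]); print(s['eef_pos'],s['tcp_rot'],s['qpos'])
cv2.imwrite("pics/s5.png",optics.grab_frame("scene"))
E
```

```text
clock: 6.52
eef_pos: [536.4, -30.6, 242.0]
tcp_rot: [3.14, 0.008, 2.857]
contact_force: [1.1, -0.2, 0.5]
opening: 0.992
clock: 6.93
eef_pos: [588.1, 116.2, 236.2]
tcp_rot: [3.14, 0.001, 2.863]
contact_force: [-0.2, -0.4, -0.3]
opening: 0.993
clock: 7.1
eef_pos: [586.2, 111.3, 235.9]
tcp_rot: [-3.141, -0.001, 2.861]
contact_force: [0.1, 0.1, -0.3]
opening: 0.996
[586.16472361 111.26576165 235.93302183] [-3.14087559e+00 -7.05447051e-04  2.86050596e+00] [ 1.85259755e-01  3.05371516e-01  1.69060844e+00 -3.54749021e-04
  1.14656524e+00 -1.10430396e+00]
```

View pics/w5.png

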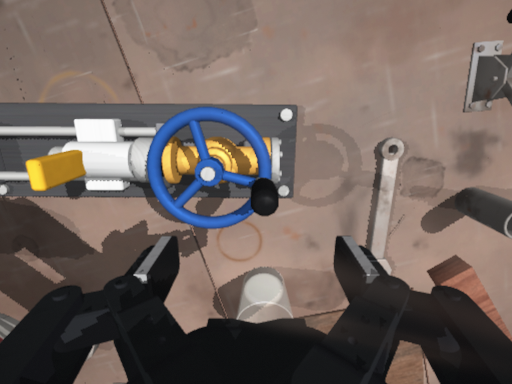

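```bash
python3 - <<'E'
from h import *
a=np.load("w5.npy"); c=cam("wrist",dict(eef_pos=a[:3],tcp_rot=a[3:]))
im=cv2.imread("pics/w5.png"); hsv=cv2.cvtColor(im,cv2.COLOR_BGR2HSV)
b=cv2.inRange(hsv,(105,120,50),(130,255,255)); cs,_=cv2.findContours(b,cv2.RETR_EXTERNAL,cv2.CHAIN_APPROX_NONE);k=max(cs,key=len)
el=cv2.fitEllipse(cv2.convexHull(k)); print(el,onz(c,el[0],120),"hub",onz(c,(208,174),132))
d=(im.max(2)<55).astype(np.uint8); d[:170]=0;d[225:]=0;d[:,:240]=0;d[:,290:]=0
m,l,st,ce=cv2.connectedComponentsWithStats(d); print(st[1:],ce[1:])
cv2.imwrite("pics/w5z.png",cv2.resize(im[90:240,140:300],None,fx=5,fy=5,interpolation=cv2.INTER_NEAREST))
print("can near edge",onz(c,(457,200),0),onz(c,(512,235),100))
E
```

```text
((208.59933471679688, 167.1474609375), (119.52452087402344, 125.52936553955078), 121.75902557373047) [555.48403484  69.98784707 120.        ] hub [559.67236319  70.10718433 132.        ]
[[248 175  10   3  19]
 [248 178  31  37 853]
 [240 185   6   3  14]] [[253.36842105 175.57894737]
 [263.75029308 196.45252052]
 [242.21428571 186.28571429]]
can near edge [724.96651745 382.64559748   0.        ] [730.10489325 373.78073779 100.        ]
```

View pics/w5z.png

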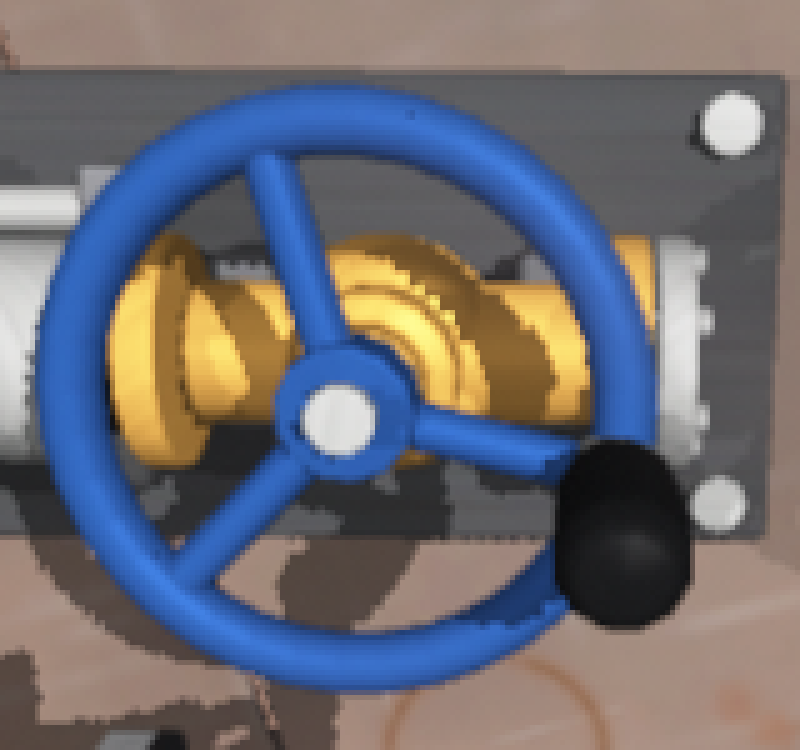

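```bash
python3 - <<'E'
from h import *
from scipy.optimize import fsolve
a=np.load("w5.npy"); c=cam("wrist",dict(eef_pos=a[:3],tcp_rot=a[3:]))
t=np.linspace(0,6.28,60)
def bb(x,y):
    P=np.array([proj(c,(x+12*np.cos(k),y+12*np.sin(k),z)) for k in t for z in(133,176)]); return P.min(0),P.max(0)
for x,y in [(587,112),(584,112),(581,112),(578,114)]: print(x,y,bb(x,y), np.hypot(x-559,y-70))
E
```

```text
587 112 (array([244.04528365, 177.0036054 ]), array([273.85453048, 218.56274057])) 50.47771785649585
584 112 (array([242.96225994, 174.03683948]), array([272.88820934, 215.29196419])) 48.877397639399746
581 112 (array([241.86918199, 171.05015567]), array([271.91425823, 211.99577498])) 47.41307836451879
578 114 (array([243.176285  , 167.46396611]), array([273.36270654, 208.03360251])) 47.92702786528704
```

```bash
python3 -m creep '[{"dp":[1,5,25],"angular":[0,0,0],"fingers":85},{"dp":[1,5,55],"angular":[0,0,0],"fingers":85},{"dp":[1,5,80],"angular":[0,0,0],"fingers":85},{"dp":[1,5,95],"angular":[0,0,0],"fingers":85},{"dp":[1,5,95],"angular":[0,0,0],"fingers":85}]'
python3 -m creep '[{"dp":[0,0,0],"angular":[0,0,0],"fingers":70}]'
python3 - <<'E'
from h import *
print(r.sense()['eef_pos']);cv2.imwrite("pics/w6.png",optics.grab_frame("wrist"))
E
```

```text
clock: 7.62
eef_pos: [584.5, 114.9, 138.0]
tcp_rot: [-3.139, -0.005, 2.858]
contact_force: [-0.7, -0.0, 0.1]
opening: 0.991
clock: 7.7
eef_pos: [586.6, 115.5, 141.0]
tcp_rot: [-3.141, -0.001, 2.859]
contact_force: [-0.1, -0.6, 0.9]
opening: 0.875
[586.6041485  115.54094203 141.0497425 ]
```

View pics/w6.png

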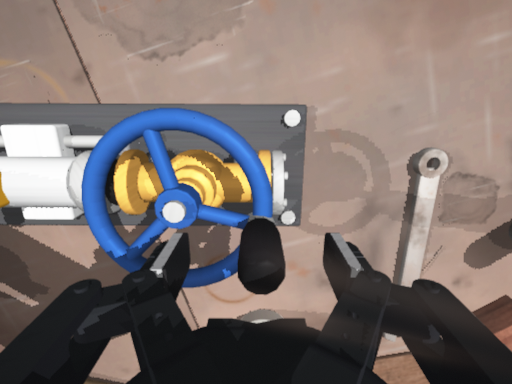

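```bash
python3 - <<'E'
from h import *
c=cam("wrist")
t=np.linspace(0,6.28,60)
for x,y in [(586,116.5),(588,117),(584,116.5),(587,118)]:
    P=np.array([proj(c,(x+12*np.cos(k),y+12*np.sin(k),z)) for k in t for z in(133,174)]); print(x,y,P.min(0),P.max(0))
im=cv2.imread("pics/w6.png"); d=(im.max(2)<55).astype(np.uint8); d[300:]=0;d[:210]=0;d[:,:232]=0;d[:,295:]=0
print(cv2.connectedComponentsWithStats(d)[2][1:])
E
python3 -m creep '[{"dp":[0,2,0],"angular":[0,0,0],"fingers":15},{"dp":[0,2,0],"angular":[0,0,0],"fingers":15},{"dp":[0,2,0],"angular":[0,0,0],"fingers":15},{"dp":[0,2,0],"angular":[0,0,0],"fingers":15},{"dp":[0,2,0],"angular":[0,0,0],"fingers":15}]' 60
python3 -m creep '[{"dp":[0,0,0],"angular":[0,0,0],"fingers":15},{"dp":[0,0,0],"angular":[0,0,0],"fingers":15}]' 60
```

```text
586 116.5 [233.99874469 212.04424843] [284.64355868 289.56363556]
588 117 [236.27498536 214.76629843] [286.70630782 292.64499611]
584 116.5 [232.71598141 209.08957352] [283.59026433 286.21326042]
587 118 [237.65852964 212.87491366] [288.23134538 290.50412371]
[[ 278  216    2    4    6]
 [ 238  218   46   76 2835]]
clock: 8.17
eef_pos: [587.8, 118.0, 142.5]
tcp_rot: [-3.141, 0.001, 2.86]
contact_force: [-2.6, -3.7, 7.9]
opening: 0.261
clock: 8.33
eef_pos: [587.7, 118.0, 142.5]
tcp_rot: [-3.141, 0.001, 2.86]
contact_force: [-2.5, -2.6, 8.4]
opening: 0.258
```

```bash
python3 - <<'E'
import numpy as np
P=lambda o:np.array([55*np.cos(np.radians(o)),-55*np.sin(np.radians(o))])
def t(o0,os): print(o0,[list((P(o).round()-P(o0).round()).astype(int)) for o in os])
for o in (255,180,105): t(o,[o-15*k for k in range(1,6)])
t(30,[25,20,15,10,5,0,-5])
for o in range(0,360,60): t(o,[o+12*k for k in range(1,6)])
E
```

```text
255 [[np.int64(-14), np.int64(-5)], [np.int64(-25), np.int64(-14)], [np.int64(-34), np.int64(-25)], [np.int64(-39), np.int64(-39)], [np.int64(-41), np.int64(-53)]]
180 [[np.int64(2), np.int64(-14)], [np.int64(7), np.int64(-27)], [np.int64(16), np.int64(-39)], [np.int64(28), np.int64(-48)], [np.int64(41), np.int64(-53)]]
105 [[np.int64(14), np.int64(-2)], [np.int64(28), np.int64(0)], [np.int64(42), np.int64(5)], [np.int64(53), np.int64(14)], [np.int64(62), np.int64(26)]]
30 [[np.int64(2), np.int64(4)], [np.int64(4), np.int64(8)], [np.int64(5), np.int64(13)], [np.int64(6), np.int64(17)], [np.int64(7), np.int64(22)], [np.int64(7), np.int64(27)], [np.int64(7), np.int64(32)]]
0 [[np.int64(-1), np.int64(-11)], [np.int64(-5), np.int64(-22)], [np.int64(-11), np.int64(-32)], [np.int64(-18), np.int64(-41)], [np.int64(-27), np.int64(-48)]]
60 [[np.int64(-11), np.int64(-4)], [np.int64(-22), np.int64(-7)], [np.int64(-34), np.int64(-7)], [np.int64(-45), np.int64(-4)], [np.int64(-55), np.int64(0)]]
120 [[np.int64(-10), np.int64(7)], [np.int64(-17), np.int64(16)], [np.int64(-23), np.int64(26)], [np.int64(-27), np.int64(37)], [np.int64(-28), np.int64(48)]]
180 [[np.int64(1), np.int64(11)], [np.int64(5), np.int64(22)], [np.int64(11), np.int64(32)], [np.int64(18), np.int64(41)], [np.int64(27), np.int64(48)]]
240 [[np.int64(11), np.int64(4)], [np.int64(22), np.int64(7)], [np.int64(34), np.int64(7)], [np.int64(45), np.int64(4)], [np.int64(56), np.int64(0)]]
300 [[np.int64(9), np.int64(-7)], [np.int64(16), np.int64(-16)], [np.int64(22), np.int64(-26)], [np.int64(26), np.int64(-37)], [np.int64(27), np.int64(-48)]]
```

```bash
python3 -m creep '[{"dp":[-14,-5,0],"angular":[0,0,0],"fingers":15},{"dp":[-25,-14,0],"angular":[0,0,0],"fingers":15},{"dp":[-34,-25,0],"angular":[0,0,0],"fingers":15},{"dp":[-39,-39,0],"angular":[0,0,0],"fingers":15},{"dp":[-41,-53,0],"angular":[0,0,0],"fingers":15}]'
python3 - <<'E'
from h import *
s=r.sense(); print(s['contact_force'],s['wrist_torque'],s['eef_pos'][:2], s['eef_pos'][:2]-[560,70.3],np.hypot(*(s['eef_pos'][:2]-[560,70.3])))
E
```

```text
clock: 8.75
eef_pos: [613.2, 56.5, 142.5]
tcp_rot: [3.14, 0.001, 2.86]
contact_force: [-5.4, 5.4, 7.0]
opening: 0.261
[-5.38752438  5.36252108  7.02554229] [0.98301013 0.88089519 0.05928726] [613.16326256  56.47324131] [ 53.16326256 -13.82675869] 54.93188274174566
```

Smooth. Continue.

```bash
python3 -m creep '[{"dp":[2,-14,0],"angular":[0,0,0],"fingers":15},{"dp":[7,-27,0],"angular":[0,0,0],"fingers":15},{"dp":[16,-39,0],"angular":[0,0,0],"fingers":15},{"dp":[28,-48,0],"angular":[0,0,0],"fingers":15},{"dp":[41,-53,0],"angular":[0,0,0],"fingers":15}]'
python3 - <<'E'
from h import *
s=r.sense(); print(s['contact_force'],s['eef_pos'][:2]-[560,70.3],np.hypot(*(s['eef_pos'][:2]-[560,70.3])))
E
python3 -m creep '[{"dp":[14,-2,0],"angular":[0,0,0],"fingers":15},{"dp":[28,0,0],"angular":[0,0,0],"fingers":15},{"dp":[42,5,0],"angular":[0,0,0],"fingers":15},{"dp":[53,14,0],"angular":[0,0,0],"fingers":15},{"dp":[62,26,0],"angular":[0,0,0],"fingers":15}]'
python3 - <<'E'
from h import *
s=r.sense(); print(s['contact_force'],s['eef_pos'][:2]-[560,70.3],np.hypot(*(s['eef_pos'][:2]-[560,70.3])))
E
```

```text
clock: 9.17
eef_pos: [559.5, 15.4, 142.6]
tcp_rot: [3.141, 0.005, 2.86]
contact_force: [3.6, 0.5, 3.9]
opening: 0.261
[3.58261061 0.46671136 3.88125004] [ -0.50981045 -54.87408633] 54.876454483716486
clock: 9.58
eef_pos: [506.0, 58.4, 142.5]
tcp_rot: [-3.141, 0.003, 2.859]
contact_force: [5.4, -3.1, 5.2]
opening: 0.257
[ 5.40037133 -3.06382774  5.22434449] [-54.01805834 -11.86846394] 55.30651917698185
```

```bash
python3 -m creep '[{"dp":[2,4,0],"angular":[0,0,0],"fingers":15},{"dp":[4,8,0],"angular":[0,0,0],"fingers":15},{"dp":[5,13,0],"angular":[0,0,0],"fingers":15},{"dp":[6,17,0],"angular":[0,0,0],"fingers":15},{"dp":[7,22,0],"angular":[0,0,0],"fingers":15}]'
python3 -m creep '[{"dp":[0,1,0],"angular":[0,0,0],"fingers":15},{"dp":[0,2,0],"angular":[0,0,0],"fingers":15},{"dp":[0,3,0],"angular":[0,0,0],"fingers":15},{"dp":[0,3,0],"angular":[0,0,0],"fingers":15}]'
python3 - <<'E'
from h import *
s=r.sense(); print(s['contact_force'],s['eef_pos'][:2]-[560,70.3],np.hypot(*(s['eef_pos'][:2]-[560,70.3])))
E
```

```text
clock: 10.0
eef_pos: [505.9, 82.0, 142.5]
tcp_rot: [3.142, 0.002, 2.86]
contact_force: [1.2, -3.3, 8.1]
opening: 0.256
clock: 10.33
eef_pos: [506.8, 85.1, 142.5]
tcp_rot: [3.141, 0.002, 2.86]
contact_force: [-0.6, -1.4, 11.0]
opening: 0.259
[-0.57763409 -1.36575626 10.98288259] [-53.24461343  14.77195023] 55.255763256435024
```

```bash
python3 -m creep '[{"dp":[0,1,0],"angular":[0,0,0],"fingers":15},{"dp":[0,2,0],"angular":[0,0,0],"fingers":15},{"dp":[0,2,0],"angular":[0,0,0],"fingers":15}]'
python3 -m creep '[{"dp":[0,1,0],"angular":[0,0,0],"fingers":15},{"dp":[0,2,0],"angular":[0,0,0],"fingers":15},{"dp":[0,2,0],"angular":[0,0,0],"fingers":15}]'
```

```text
clock: 10.58
eef_pos: [507.1, 86.2, 142.5]
tcp_rot: [-3.141, 0.002, 2.861]
contact_force: [-1.4, -6.0, 11.2]
opening: 0.258
clock: 10.83
eef_pos: [507.1, 86.4, 142.4]
tcp_rot: [-3.137, 0.001, 2.862]
contact_force: [-3.4, -16.1, 14.3]
opening: 0.259
```

```bash
python3 -m creep '[{"dp":[0,1,0],"angular":[0,0,0],"fingers":15},{"dp":[0,1,0],"angular":[0,0,0],"fingers":15},{"dp":[0,1,0],"angular":[0,0,0],"fingers":15},{"dp":[0,1,0],"angular":[0,0,0],"fingers":15},{"dp":[0,1,0],"angular":[0,0,0],"fingers":15}]'
python3 -m creep '[{"dp":[0,0,0],"angular":[0,0,0],"fingers":15},{"dp":[0,0,0],"angular":[0,0,0],"fingers":15},{"dp":[0,0,0],"angular":[0,0,0],"fingers":15},{"dp":[0,0,0],"angular":[0,0,0],"fingers":15},{"dp":[0,0,0],"angular":[0,0,0],"fingers":15}]'
python3 -m creep '[{"dp":[0,0,0],"angular":[0,0,0],"fingers":15},{"dp":[0,0,0],"angular":[0,0,0],"fingers":15},{"dp":[0,0,0],"angular":[0,0,0],"fingers":15},{"dp":[0,0,0],"angular":[0,0,0],"fingers":15},{"dp":[0,0,0],"angular":[0,0,0],"fingers":15}]'
```

```text
clock: 11.25
eef_pos: [507.1, 86.5, 142.4]
tcp_rot: [-3.136, 0.001, 2.862]
contact_force: [-3.6, -21.0, 15.6]
opening: 0.258
clock: 11.67
eef_pos: [507.1, 86.5, 142.4]
tcp_rot: [-3.136, 0.001, 2.862]
contact_force: [-2.4, -20.0, 16.9]
opening: 0.262
clock: 12.08
eef_pos: [507.1, 86.5, 142.4]
tcp_rot: [-3.136, 0.001, 2.862]
contact_force: [-3.7, -20.3, 15.7]
opening: 0.259
```

```bash
python3 - <<'E'
from h import *
print(r.sense()['eef_pos'])
cv2.imwrite("pics/w7.png",optics.grab_frame("wrist"))
cv2.imwrite("pics/s7.png",cv2.resize(optics.grab_frame("scene")[130:280,190:390],None,fx=4,fy=4,interpolation=cv2.INTER_CUBIC))
E
```

```text
[507.05483121  86.52493667 142.39497057]
```

View pics/s7.png

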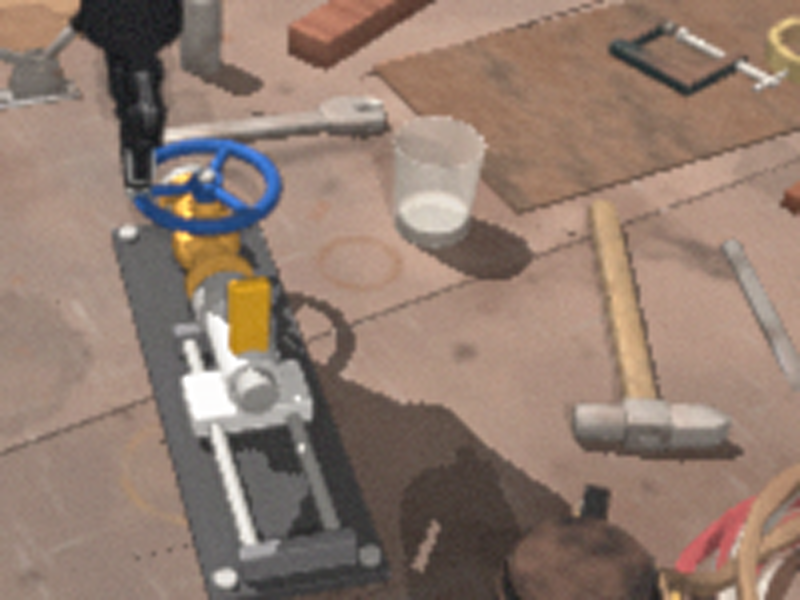

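View pics/w7.png

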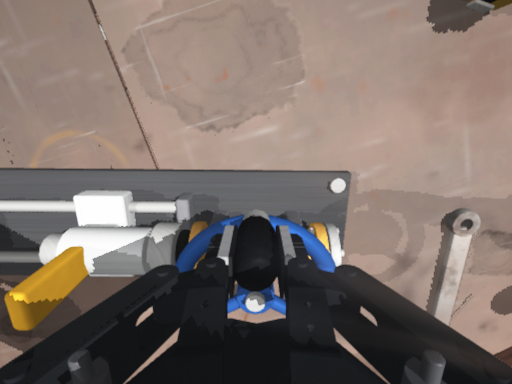

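```bash
python3 -m creep '[{"dp":[-1,-14,0],"angular":[0,0,0],"fingers":15},{"dp":[-5,-25,0],"angular":[0,0,0],"fingers":15},{"dp":[-11,-35,0],"angular":[0,0,0],"fingers":15},{"dp":[-18,-44,0],"angular":[0,0,0],"fingers":15},{"dp":[-27,-51,0],"angular":[0,0,0],"fingers":15}]'
python3 -m creep '[{"dp":[-11,-4,0],"angular":[0,0,0],"fingers":15},{"dp":[-22,-7,0],"angular":[0,0,0],"fingers":15},{"dp":[-34,-7,0],"angular":[0,0,0],"fingers":15},{"dp":[-45,-4,0],"angular":[0,0,0],"fingers":15},{"dp":[-55,0,0],"angular":[0,0,0],"fingers":15}]'
python3 -m creep '[{"dp":[-10,7,0],"angular":[0,0,0],"fingers":15},{"dp":[-17,16,0],"angular":[0,0,0],"fingers":15},{"dp":[-23,26,0],"angular":[0,0,0],"fingers":15},{"dp":[-27,37,0],"angular":[0,0,0],"fingers":15},{"dp":[-28,48,0],"angular":[0,0,0],"fingers":15}]'
python3 - <<'E'
from h import *
s=r.sense(); print(s['contact_force'],s['eef_pos'][:2]-[560,70.3],np.hypot(*(s['eef_pos'][:2]-[560,70.3])))
E
```

```text
clock: 12.6
eef_pos: [519.2, 33.2, 142.5]
tcp_rot: [3.141, 0.001, 2.86]
contact_force: [-0.5, 4.4, 8.6]
opening: 0.258
clock: 13.02
eef_pos: [572.6, 16.9, 142.5]
tcp_rot: [-3.14, 0.001, 2.86]
contact_force: [-3.6, -0.7, 10.5]
opening: 0.261
clock: 13.43
eef_pos: [613.0, 56.1, 142.5]
tcp_rot: [-3.141, 0.001, 2.86]
contact_force: [-4.2, -1.8, 11.0]
opening: 0.255
[-4.16503719 -1.84180974 11.01574588] [ 52.99590965 -14.19476473] 54.86399352708131
```

Half a turn, on circle. Continue.

```bash
python3 -m creep '[{"dp":[1,11,0],"angular":[0,0,0],"fingers":15},{"dp":[5,22,0],"angular":[0,0,0],"fingers":15},{"dp":[11,32,0],"angular":[0,0,0],"fingers":15},{"dp":[18,41,0],"angular":[0,0,0],"fingers":15},{"dp":[27,48,0],"angular":[0,0,0],"fingers":15}]'
python3 -m creep '[{"dp":[11,4,0],"angular":[0,0,0],"fingers":15},{"dp":[22,7,0],"angular":[0,0,0],"fingers":15},{"dp":[34,7,0],"angular":[0,0,0],"fingers":15},{"dp":[45,4,0],"angular":[0,0,0],"fingers":15},{"dp":[56,0,0],"angular":[0,0,0],"fingers":15}]'
python3 -m creep '[{"dp":[9,-7,0],"angular":[0,0,0],"fingers":15},{"dp":[16,-16,0],"angular":[0,0,0],"fingers":15},{"dp":[22,-26,0],"angular":[0,0,0],"fingers":15},{"dp":[26,-37,0],"angular":[0,0,0],"fingers":15},{"dp":[27,-48,0],"angular":[0,0,0],"fingers":15}]'
python3 - <<'E'
from h import *
s=r.sense(); print(s['contact_force'],s['eef_pos'][:2]-[560,70.3],np.hypot(*(s['eef_pos'][:2]-[560,70.3])))
E
```

```text
clock: 13.85
eef_pos: [599.2, 109.2, 142.4]
tcp_rot: [-3.139, 0.0, 2.861]
contact_force: [-6.1, -11.6, 14.9]
opening: 0.263
clock: 14.27
eef_pos: [547.1, 124.4, 142.5]
tcp_rot: [-3.141, 0.005, 2.861]
contact_force: [7.0, -16.4, 5.7]
opening: 0.256
clock: 14.68
eef_pos: [507.3, 87.2, 142.5]
tcp_rot: [3.14, 0.003, 2.86]
contact_force: [3.4, 3.0, 7.2]
opening: 0.26
[3.38746939 3.03991357 7.24963256] [-52.65919744  16.88945438] 55.30139911403506
```

```bash
python3 -m creep '[{"dp":[-1,-11,0],"angular":[0,0,0],"fingers":15},{"dp":[-5,-22,0],"angular":[0,0,0],"fingers":15},{"dp":[-11,-32,0],"angular":[0,0,0],"fingers":15},{"dp":[-18,-41,0],"angular":[0,0,0],"fingers":15},{"dp":[-27,-48,0],"angular":[0,0,0],"fingers":15}]'
python3 -m creep '[{"dp":[-11,-4,0],"angular":[0,0,0],"fingers":15},{"dp":[-22,-7,0],"angular":[0,0,0],"fingers":15},{"dp":[-34,-7,0],"angular":[0,0,0],"fingers":15},{"dp":[-45,-4,0],"angular":[0,0,0],"fingers":15},{"dp":[-55,0,0],"angular":[0,0,0],"fingers":15}]'
python3 -m creep '[{"dp":[-10,7,0],"angular":[0,0,0],"fingers":15},{"dp":[-17,16,0],"angular":[0,0,0],"fingers":15},{"dp":[-23,26,0],"angular":[0,0,0],"fingers":15},{"dp":[-27,37,0],"angular":[0,0,0],"fingers":15},{"dp":[-28,48,0],"angular":[0,0,0],"fingers":15}]'
python3 -m creep '[{"dp":[1,11,0],"angular":[0,0,0],"fingers":15},{"dp":[5,22,0],"angular":[0,0,0],"fingers":15},{"dp":[11,32,0],"angular":[0,0,0],"fingers":15},{"dp":[18,41,0],"angular":[0,0,0],"fingers":15},{"dp":[27,48,0],"angular":[0,0,0],"fingers":15}]'
python3 -m creep '[{"dp":[11,4,0],"angular":[0,0,0],"fingers":15},{"dp":[22,7,0],"angular":[0,0,0],"fingers":15},{"dp":[34,7,0],"angular":[0,0,0],"fingers":15},{"dp":[45,4,0],"angular":[0,0,0],"fingers":15},{"dp":[56,0,0],"angular":[0,0,0],"fingers":15}]'
```

```text
clock: 15.1
eef_pos: [519.3, 33.1, 142.5]
tcp_rot: [3.14, 0.001, 2.86]
contact_force: [-0.0, 5.5, 10.3]
opening: 0.262
clock: 15.52
eef_pos: [572.5, 16.9, 142.4]
tcp_rot: [-3.141, 0.001, 2.86]
contact_force: [-3.1, 0.6, 12.3]
opening: 0.258
clock: 15.93
eef_pos: [613.0, 56.0, 142.5]
tcp_rot: [-3.141, 0.001, 2.86]
contact_force: [-4.0, -2.4, 12.7]
opening: 0.26
clock: 16.35
eef_pos: [599.3, 109.1, 142.4]
tcp_rot: [-3.139, 0.0, 2.861]
contact_force: [-6.2, -10.8, 14.9]
opening: 0.261
clock: 16.77
eef_pos: [547.0, 124.3, 142.5]
tcp_rot: [-3.141, 0.004, 2.861]
contact_force: [7.5, -16.3, 7.2]
opening: 0.257
```

Last 60°, slower at the end.

```bash
python3 -m creep '[{"dp":[9,-7,0],"angular":[0,0,0],"fingers":15},{"dp":[16,-16,0],"angular":[0,0,0],"fingers":15},{"dp":[22,-26,0],"angular":[0,0,0],"fingers":15},{"dp":[25,-34,0],"angular":[0,0,0],"fingers":15},{"dp":[27,-40,0],"angular":[0,0,0],"fingers":15}]'
python3 -m creep '[{"dp":[0,-4,0],"angular":[0,0,0],"fingers":15},{"dp":[0,-7,0],"angular":[0,0,0],"fingers":15},{"dp":[0,-8,0],"angular":[0,0,0],"fingers":15},{"dp":[0,-8,0],"angular":[0,0,0],"fingers":15},{"dp":[0,-8,0],"angular":[0,0,0],"fingers":15}]'
```

```text
clock: 17.18
eef_pos: [510.2, 94.4, 142.6]
tcp_rot: [3.14, 0.004, 2.86]
contact_force: [6.9, 0.3, 3.3]
opening: 0.262
clock: 17.6
eef_pos: [507.3, 86.9, 142.5]
tcp_rot: [3.141, 0.002, 2.86]
contact_force: [-0.4, 1.0, 11.9]
opening: 0.267
```

```bash
python3 -m creep '[{"dp":[0,-1,0],"angular":[0,0,0],"fingers":15},{"dp":[0,-1,0],"angular":[0,0,0],"fingers":15},{"dp":[0,-1,0],"angular":[0,0,0],"fingers":15},{"dp":[0,-1,0],"angular":[0,0,0],"fingers":15},{"dp":[0,-1,0],"angular":[0,0,0],"fingers":15}]'
python3 - <<'E'
from h import *
print(r.sense()['eef_pos'],r.sense()['contact_force'])
a=optics.grab_frame("wrist"); cv2.imwrite("pics/w8.png",np.hstack([cv2.imread("pics/w7.png")[160:340,130:390],a[160:340,130:390]]))
s=optics.grab_frame("scene")[100:370,140:400]
cv2.imwrite("pics/s8.png",cv2.resize(s,None,fx=2.2,fy=2.2,interpolation=cv2.INTER_CUBIC))
E
```

```text
clock: 18.02
eef_pos: [507.1, 86.2, 142.5]
tcp_rot: [3.14, 0.002, 2.86]
contact_force: [-0.7, 1.2, 11.1]
opening: 0.264
[507.10124369  86.20625322 142.48105821] [-0.69840385  1.16274189 11.14125395]
```

View pics/w8.png

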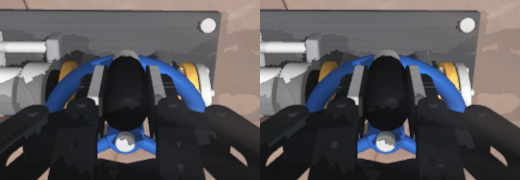

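View pics/s8.png

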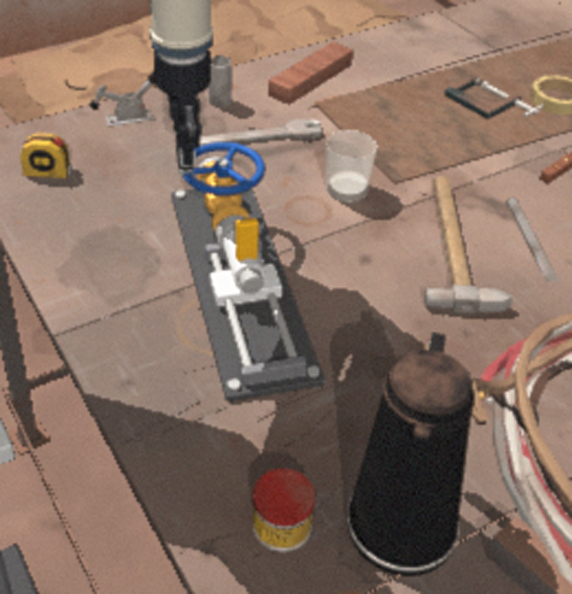

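```bash
python3 -c "
from rig import r
print(r.sign_off())"
```

```text
the job is handed in; nothing more can be done
None
```

I did the job in the order you asked and handed it in at about 18 s; no verdict came back.

- **Carriage:** I slid it about 96 mm until it stalled against the flange at about 22 N, then let go. The wrist and scene pictures show its seal on the flange.
- **Closing the valve:** I gripped the handle at about 60 N and turned it clockwise about 256° to the stop. I held it there for more than a second at about 20 N.
- **Backing off:** I turned it anticlockwise through two full circles. The final tool position is (507.1, 86.2) mm; pressed on the stop it was (507.1, 86.5), so I estimate the two turns are right to within about 1°.
- **Finish:** The gripper still holds the handle (opening about 22 mm, steady).
- **Loose things:** The tape measure, grease tin, tumbler and wrench stand where they were in the last scene picture.
- **Disagreement:** There is a steady upward reading of about 11 N on the tool while it holds the handle. I did not remove it, and it is well below the force limits.

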